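Brace the hexagonal paint jar in its nested holder and twist off the lid

TASK

Open the blue paint for touching up the model: first drop the empty orange hexagonal cup fully home into the black socket of the bottle holder, then stand the closed jar fully down inside that cup, so that neither can turn. Then twist the jar's tight brass lid anticlockwise until its threads let go and lift it off, leaving jar and cup down in the holder; finish still holding the lid level just above the open jar, touching nothing but your gripper. Do not tip the jar or disturb the other paint pots.

Things in the scene. Friction and masses are not known exactly. Their poses are not given: they have to be found in the camera images.
- holder: heavy bottle holder, fixed: round grey foot 88 mm across, 10 mm thick, carrying a black hexagonal socket, outside 69 mm across flats (73 mm at its lowest 2 mm), inside 59 mm across flats, 22 mm deep, rim 32 mm above the underside. Origin: centre of the underside, z up. Its hexagon has two corners on its own +-x axis and two flats facing +-y.
- holder_floor (a point): centre of the socket's floor, 10 mm above the holder's underside, axes as the holder's; the cup's origin belongs here. The cup fits in any of six yaws with 1.5 mm play a side
- cup: empty orange hexagonal cup, open upward, 60 g, 44 mm high, outside 56 mm across flats (65 over corners), inside 51, walls 2.5 mm, floor 4 mm, lower outer edge bevelled by 2.5 mm. In the socket it stands 22 mm proud. Origin: centre of the underside, z up. Its hexagon has two corners on its own +-x axis and two flats facing +-y.
- cup_floor (a point): centre of the cup's inner floor, 4 mm above its underside, axes as the cup's; the jar's origin belongs here. The jar fits in any of six yaws with 1.5 mm play a side
- jar: upright clear glass jar filled with blue, white label on one flat: hexagonal body 48 mm across flats, 56 mm high, lower edge bevelled by 2.5 mm, then a round neck 33 mm wide. About 0.22 kg. In the cup its body stands 16 mm proud; in the bare socket it would spin. Origin: centre of the underside, z up. Its hexagon has two corners on its own +-x axis and two flats facing +-y.
- jar_rim (a point): centre of the jar's mouth, level with its rim, 73 mm above the jar's underside, axes as the jar's. A lid with its lower edge higher than the rim is clear of the neck
- lid: round brass-coloured twist-off lid, ribbed edge, blue dab on top at its +x side: 51 mm in diameter, 19 mm high, 60 g, screwed tight on the jar, which can be carried by it. Origin: centre of the lower edge, z up; closed, it lies 60 mm above the jar's underside (13 mm below the rim) and its yaw equals the jar's
- lid_top (a point): centre of the lid's top, 19 mm above its lower edge. Tight: 0.2 to 0.4 N m to turn (a springy liner presses it up with 18 N). It comes free once turned 45 degrees anticlockwise from above relative to the jar; a stop follows at 100. It rises 1 mm in turning, then may pop up 2 mm. Play of jar and cup first loses up to 27 degrees
- pot_red: small round paint pot with white lid, red, 35 mm in diameter, 36 mm high, loose; leave it alone. Origin: centre of the underside
- pot_green: the same kind of pot, green; leave it alone
- pot_cream: the same kind of pot, cream; leave it alone
Not all that is in view belongs to the job. There is more than one size of the lid; the job needs the middle-sized. Of the things that look like the cup, the middle-sized one is meant.

How it is judged:
By the outcome, as a careful person would: the job done as asked, in the order asked, and still so for the second after the job is handed in, while the arm keeps its last pose, push and grip.
It also fails if it takes over 54 s, if anything falls off the work surface, if the arm or the gripper's body presses on something with over 40 N, if the wrist force passes 120 N, or if a joint passes its speed limit or range.

ROBOT

A 6-joint arm with a two-finger parallel gripper is mounted at the origin on the work surface; the furniture and walls round the work are solid. World frame = base frame: x ahead of the robot, y to its left, z up, the work surface at z = 0. Lengths are in m, angles in rad, forces in N, time in s.
With the tool pointing down it reaches from about 0.35 to 0.975 m from the base axis. Payload 4.9 kg.
Tool frame: the origin (TCP) lies between the finger pads; the fingertips stand 19 mm ahead of it and the grasp point (between the pads) is the TCP; z points along the fingers, y is the line along which they close (so a half turn about z gives the same grasp; the last joint's range is limited). The gripper opens to 85 mm and grips with 20 to 120 N. Pads are 22 mm wide; open, the fingers measure 114 mm over their backs; the gripper's body (76 mm by 85 mm) begins 54 mm behind the grasp point. The pads swing forward as they close: fully open they stand 13 mm farther back than shut.
Start: joints at [-1.405, 0.053, 1.613, -0, 1.476, -0.119], TCP at [0.176, -0.6, 0.25] pointing down, gripper open.
Joint ranges: [-3.01, 3.01], [-1.01, 2.22], [0.06, 2.58], [-1.02, 4.17], [0.09, 2.62], [-3.14, 3.14]. Speed limits (rad/s): [2.57, 2.57, 3.14, 3.14, 3.14, 3.14].

INTERFACE

Orientations are given as a rotation vector (axis times angle).
In Python, from station import ctrl gives the robot as it stands. The module is installed in compiled form; this text tells all that it offers.
- The arm moves only by the tool servo_tool, never from a script. Its argument "increments" is a list that holds one entry, the list of rows, each a list of 5 numbers: the finger opening in cm, from 0 to 8.54, then the shift along the tool's x, y, z in cm, then the turn about the tool's z in degrees. A call has 1 to 5 rows; each row is the pose to reach, as a shift and turn from the pose commanded when the call began, along the tool's axes at that moment; what a row does not reach only later rows make up. A row lasts 1/10 s, in which the tool goes at most 50 mm and 8.59 degrees, less where a joint would pass 70% of its speed; a pose out of reach is approached as far as the arm can. A call with a gripper value outside its range is refused whole. The fingers move at their own pace and stop on an object; "newtons" is the grip in N (left out, the last holds). Time passes only in rows, so rows that repeat a pose let the fingers close. It gives the time, the measured TCP pose, the force, the opening and the grip force at its end, in the units of the state.
- ctrl.get_obs(): the state, without advancing time (a new reading comes with each control period).
- ctrl.get_image(name): name is "scene" or "side" or "wrist"; returns a dict with "img" (400x640x3 uint8, red, green, blue), "fx", "fy", "cx", "cy" (pixels), "rvec" (rotation vector, rad) and "tvec" (3), from world to camera coordinates, as OpenCV has them; the wrist camera has in their place "mount" (4x4, takes a point from camera to tool coordinates, whose origin is the TCP and whose axes are the flange's). Camera axes: x right, y down, z forward; pixel columns grow to the right and rows downward; lengths in m; the calibration is good to about 2 mm. The wrist camera is an equidistant fisheye: a pixel r from the principal point sees the ray r / f radians off the axis. A picture is of the moment at which its call begins: read the wrist's pose just before it. There is no depth.
- ctrl.finish_job(): hands the job in; it is judged then, once.
The state is a dict: "t": time; "q": joint angles; "dq": joint speeds; "effort": joint torques, N m; "tool_pos": TCP position; "tool_rot": TCP orientation; "contact_force": force on the tool from outside, world axes, zero at the start; "wrist_torque": the same for the moment, N m; "opening": finger opening in m; "grip_force": force on a finger pad.
Only numpy, scipy, OpenCV 4.12 (cv2) and the standard library are available. Lean on these libraries where they do the work, as an engineer would, in place of code of your own. Each camera call takes 0.05 s, during which the arm holds its last target. There are 200 camera calls.

## Working session

There is one attempt and no reset: what is moved stays moved. The work goes in short steps, Python scripts to look and compute and a tool call to move; the robot and the scene stay as the last step left them, time stands still between calls to the robot, and variables do not carry over. Pictures are saved under pics/ and viewed, at most 10 in all, crops included, and the job is handed in when it is done.

Besides the shell and the picture viewer there is one more tool, called after "Call:" by a JSON object that holds its "op" and its "data". servo_tool: Moves the arm, as the interface text tells. Its arguments: {"type":"object","properties":{"increments":{"type":"array"},"newtons":{"type":"number"}},"required":["increments"]}

```bash
mkdir -p pics; cat > h.py <<'E'
import numpy as np, cv2
from scipy.spatial.transform import Rotation as R
from station import ctrl
def grab(n,p=None):
    o=ctrl.get_obs(); d=ctrl.get_image(n); d['o']=o
    if p: cv2.imwrite('pics/'+p+'.png',d['img'][:,:,::-1])
    if 'rvec' in d:
        M=R.from_rotvec(np.ravel(d['rvec'])).as_matrix(); d['Rwc']=M.T; d['c']=-M.T@np.ravel(d['tvec'])
    else:
        T=np.eye(4);T[:3,:3]=R.from_rotvec(o['tool_rot']).as_matrix();T[:3,3]=o['tool_pos']
        T=T@np.array(d['mount']); d['Rwc']=T[:3,:3]; d['c']=T[:3,3]
    return d
def ray(d,u,v):
    x=(u-d['cx'])/d['fx'];y=(v-d['cy'])/d['fy']
    if 'rvec' in d: r=np.array([x,y,1.])
    else:
        th=np.hypot(x,y); s=np.sin(th)/th if th>1e-9 else 1; r=np.array([x*s,y*s,np.cos(th)])
    return d['Rwc']@r
def on(d,u,v,z):
    r=ray(d,u,v); return d['c']+r*(z-d['c'][2])/r[2]
def proj(d,P):
    p=d['Rwc'].T@(np.array(P)-d['c'])
    if 'rvec' in d: return np.array([d['cx']+d['fx']*p[0]/p[2],d['cy']+d['fy']*p[1]/p[2]])
    r=np.hypot(p[0],p[1]);th=np.arctan2(r,p[2]);return np.array([d['cx']+d['fx']*th*p[0]/r,d['cy']+d['fy']*th*p[1]/r])
E
python3 - <<'E'
from h import *
ims=[]
for n in('scene','side','wrist'):
    d=grab(n,n+'0'); ims.append(d['img'])
    print(n,d['fx'],d['cx'],d['cy'],d['c'].round(3),d['Rwc'].round(2).tolist())
print(ctrl.get_obs())
E
```

```text
scene 499.7657964962304 327.94404441969266 212.83046179559813 [ 0.125 -1.023  0.685] [[0.9, -0.23, 0.36], [-0.43, -0.5, 0.75], [0.01, -0.83, -0.55]]
side 370.7167620863437 321.7478581264461 199.68506704667098 [0.246 0.736 0.535] [[-0.95, -0.12, 0.27], [-0.3, 0.42, -0.86], [-0.01, -0.9, -0.44]]
wrist 309.70691628693146 319.2154499377164 198.71506148109543 [ 0.247 -0.58   0.372] [[0.28, -0.92, -0.28], [-0.96, -0.27, -0.08], [-0.0, 0.29, -0.96]]
{'t': 0.15, 'q': array([-1.40498728e+00,  5.32499197e-02,  1.61399881e+00,  2.70642930e-06,
        1.47603035e+00, -1.19010142e-01]), 'dq': array([-1.36669249e-04, -3.05714395e-03, -4.01104173e-03, -6.19491506e-05,
       -1.05633467e-03,  4.01699110e-04]), 'effort': array([-6.07018901e-04, -3.94244206e+01, -3.70722914e+01, -1.57944155e-04,
        4.64903482e-03, -1.25022177e-05]), 'tool_pos': array([ 0.17553155, -0.59935327,  0.24930563]), 'tool_rot': array([-3.10812104e+00, -4.45642550e-01,  5.77183680e-05]), 'contact_force': array([-0.30837893,  0.30893929, -0.1248049 ]), 'wrist_torque': array([-0.03713259, -0.02917468, -0.07188389]), 'grip_force': 0.0, 'opening': 0.0851643461494316}
```

View pics/scene0.png

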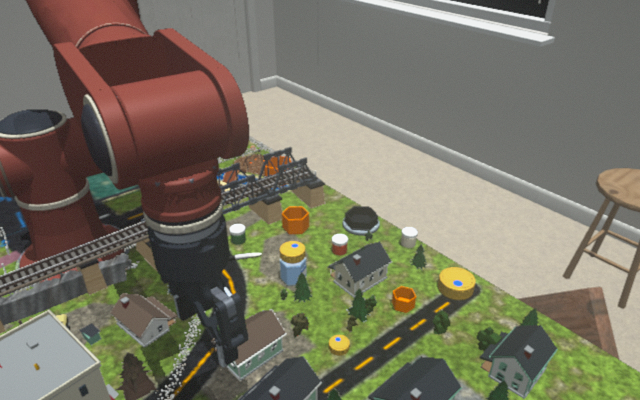

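View pics/side0.png

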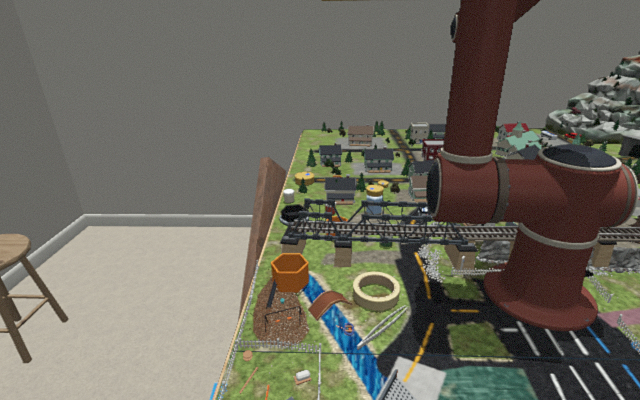

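View pics/wrist0.png

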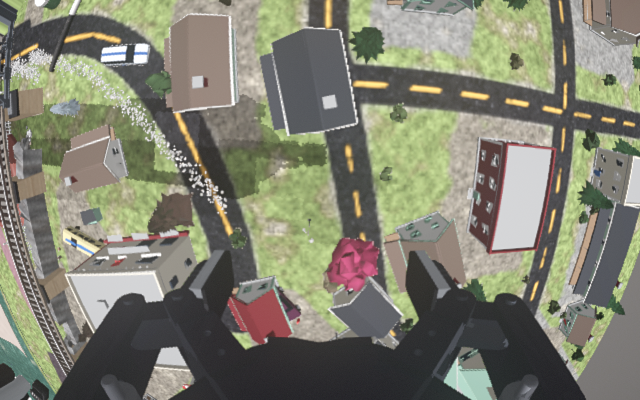

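The scene view shows the jar at (292,262), an orange cup at (295,220), the holder at (361,219), pots at (238,233), (340,243) and (409,237), decoy lids at (457,283) and (339,343), and a small cup at (404,299). The side view shows a further orange cup at (290,270). The wrist view shows only houses and road.

```bash
python3 - <<'E'
from h import *
d=grab('scene'); s=grab('side')
for n,u,v,z in [('cup',295,213,.044),('cupL',282,213,.044),('cupR',308,213,.044),('lid',292,248,.079),('lidL',280,248,.079),('lidR',305,248,.079),('holder',361,215,.032),('holderL',345,214,.032),('holderR',378,214,.032),('smallcup',404,292,.03),('red',340,238,.036),('cream',409,232,.036),('green',238,228,.036),('house',358,250,.07)]:
    P=on(d,u,v,z);print(n,P.round(3), 'side px',proj(s,P).round())
for n,u,v,z in [('bigcup',290,258,.05),('L',273,260,.05),('R',309,260,.05)]: print(n,on(s,u,v,z).round(3))
c=d['img'][190:310,220:480]; cv2.imwrite('pics/crop.png',cv2.resize(c,None,fx=3,fy=3,interpolation=2)[:,:,::-1])
o=ctrl.get_obs();print(R.from_rotvec(o['tool_rot']).as_matrix().round(3))
E
```

```text
cup [ 0.477 -0.119  0.044] side px [337. 220.]
cupL [ 0.449 -0.107  0.044] side px [345. 224.]
cupR [ 0.504 -0.132  0.044] side px [328. 217.]
lid [ 0.404 -0.282  0.079] side px [374. 188.]
lidL [ 0.383 -0.272  0.079] side px [381. 190.]
lidR [ 0.427 -0.293  0.079] side px [367. 186.]
holder [ 0.621 -0.176  0.032] side px [295. 208.]
holderL [ 0.588 -0.156  0.032] side px [303. 213.]
holderR [ 0.659 -0.19   0.032] side px [285. 205.]
smallcup [ 0.569 -0.442  0.03 ] side px [335. 178.]
red [ 0.532 -0.241  0.036] side px [329. 201.]
cream [ 0.682 -0.287  0.036] side px [290. 190.]
green [ 0.342 -0.11   0.036] side px [385. 231.]
house [ 0.526 -0.334  0.07 ] side px [339. 180.]
bigcup [0.529 0.091 0.05 ]
L [0.563 0.108 0.05 ]
R [0.485 0.086 0.05 ]
[[ 0.96   0.281 -0.   ]
 [ 0.281 -0.96   0.001]
 [ 0.    -0.001 -1.   ]]
```

View pics/crop.png

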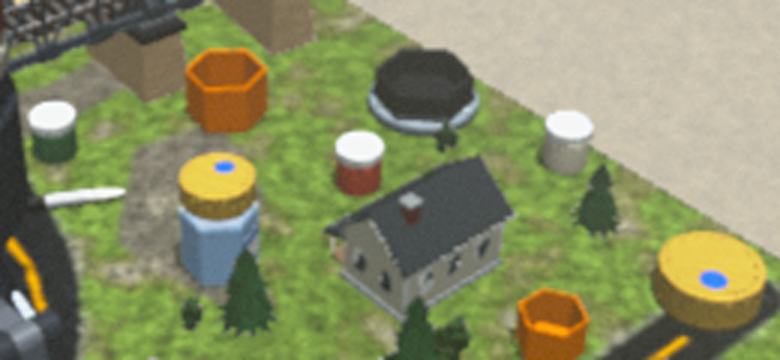

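The enlarged crop confirms the middle-sized cup at scene (295,213), the jar with its lid at (292,250) and the holder at (361,215). The railway piers lie just behind the cup. I'm moving over them for a view from above.

Call:
{"op": "servo_tool", "data": {"increments": [[[8.5,4,-3,-2,0],[8.5,8,-6,-4,0],[8.5,12,-9,-6,0],[8.5,16,-12,-8,0],[8.5,20,-15,-9,0]]]}}

```text
t: 0.75
tool_pos: [0.3168, -0.411, 0.3382]
tool_rot: [3.108, 0.444, 0.002]
contact_force: [1.3, 0.2, 0.4]
opening: 0.0848
grip_force: 0.0
```

Call:
{"op": "servo_tool", "data": {"increments": [[[8.5,4,-3,0,0],[8.5,8,-6,0,0],[8.5,12,-9,0,0],[8.5,16,-12,0,0],[8.5,20,-15,0,0]]]}}

```text
t: 1.25
tool_pos: [0.4666, -0.2102, 0.3366]
tool_rot: [3.109, 0.446, 0.001]
contact_force: [0.8, -1.5, 1.1]
opening: 0.0851
grip_force: 0.0
```

Call:
{"op": "servo_tool", "data": {"increments": [[[8.5,0,0,0,0],[8.5,0,0,0,0],[8.5,0,0,0,0]]]}}

```text
t: 1.55
tool_pos: [0.4654, -0.2127, 0.3363]
tool_rot: [3.11, 0.444, -0.001]
contact_force: [0.5, -0.3, -0.4]
opening: 0.0847
grip_force: 0.0
```

```bash
python3 - <<'E'
from h import *
d=grab('wrist','w1'); grab('scene','s1')
print(d['o']['t'],d['o']['tool_pos'],d['c'])
for n,P in dict(cup=(.477,-.119,.044),lid=(.404,-.282,.079),holder=(.621,-.176,.032)).items(): print(n,proj(d,P).round())
E
```

```text
1.55 [ 0.46537308 -0.21271497  0.33632542] [ 0.53720392 -0.19287104  0.45945861]
cup [255. 136.]
lid [356. 226.]
holder [325.  46.]
```

View pics/w1.png

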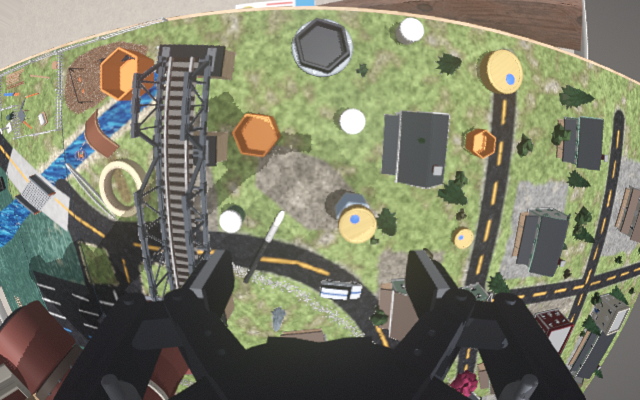

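From above, the wrist view shows the cup at (256,135), the holder at (322,46), the lid at (357,224), pots at (231,220), (352,121) and (411,30), and a bridge pier just left of the cup at (215,148). I'll go lower over the middle and measure.

Call:
{"op": "servo_tool", "data": {"increments": [[[8.5,1.5,-2,4,0],[8.5,2.5,-3.5,8,0],[8.5,2.5,-3.5,11,0],[8.5,2.5,-3.5,11,0],[8.5,2.5,-3.5,11,0]]]}}

```text
t: 2.15
tool_pos: [0.4796, -0.1725, 0.2269]
tool_rot: [-3.11, -0.443, 0.001]
contact_force: [0.3, -1.4, 0.5]
opening: 0.0851
grip_force: 0.0
```

```bash
cat >> h.py <<'E'
def blobs(d,kind,amin=60):
    h=cv2.cvtColor(d['img'],cv2.COLOR_RGB2HSV)
    lo,hi=dict(cup=((7,170,90),(15,255,255)),lid=((17,110,120),(27,255,255)),dab=((105,150,120),(120,255,255)),black=((0,0,0),(180,90,70)),white=((0,0,185),(180,40,255)))[kind]
    m=cv2.inRange(h,lo,hi); m=cv2.morphologyEx(m,cv2.MORPH_OPEN,np.ones((2,2)))
    cs=cv2.findContours(m,cv2.RETR_EXTERNAL,cv2.CHAIN_APPROX_NONE)[0]
    return m,[c for c in cs if cv2.contourArea(c)>amin]
E
python3 - <<'E'
from h import *
d=grab('wrist','w2'); print(d['o']['tool_pos'],d['c'])
for k in('cup','lid','dab','black','white'):
    m,cs=blobs(d,k,15)
    for c in cs:
        M=cv2.moments(c);print(k,round(M['m10']/M['m00']),round(M['m01']/M['m00']),M['m00'])
cv2.imwrite('pics/w2c.png',cv2.resize(d['img'][0:290,140:480],None,fx=2.05,fy=2.05,interpolation=2)[:,:,::-1])
E
```

```text
[ 0.47958832 -0.17246887  0.22687962] [ 0.55142805 -0.15273432  0.35002601]
lid 555 334 16.5
lid 575 329 23.0
lid 594 323 20.0
lid 610 318 17.0
lid 314 317 348.5
lid 145 294 39.5
lid 533 270 60.0
lid 72 265 100.0
lid 544 230 69.5
lid 554 186 64.0
lid 536 173 26.5
lid 561 136 83.5
lid 104 80 198.0
dab 2 246 24.5
dab 32 201 151.0
dab 43 185 67.0
dab 46 173 22.5
dab 82 141 179.5
dab 122 125 20.5
dab 94 124 15.5
dab 130 113 41.0
black 164 378 140.0
black 622 359 60.0
black 614 351 27.0
black 377 331 23.5
black 626 327 50.0
black 322 324 25.5
black 316 328 100.0
black 301 307 22.5
black 614 311 29.0
black 287 300 40.5
black 626 293 59.0
black 170 284 24.0
black 168 275 20.5
black 166 264 18.0
black 509 258 25.0
black 631 269 162.0
black 300 345 44276.0
black 75 259 63.5
black 119 254 79.0
black 64 249 36.0
black 183 259 190.5
black 625 249 139.0
black 136 240 16.5
black 6 237 59.5
black 54 232 42.0
black 512 216 99.5
black 628 211 104.0
black 189 203 22.0
black 543 233 553.5
black 544 199 42.5
black 484 179 25.0
black 212 188 304.0
black 562 175 48.5
black 579 176 127.5
black 185 176 287.
[... 436 characters left out ...]
5
white 357 283 181.0
white 242 275 305.5
white 293 276 230.5
white 392 259 46.5
white 568 243 29.0
white 321 244 237.5
white 577 234 43.0
white 357 230 22.5
white 237 228 21.0
white 603 219 30.0
white 501 217 58.5
white 96 215 332.5
white 176 208 57.5
white 149 204 40.0
white 63 190 125.0
white 26 226 1179.0
white 512 172 18.5
white 147 170 24.0
white 43 165 75.5
white 91 162 37.0
white 54 154 19.5
white 396 151 815.0
white 11 139 34.0
white 119 140 161.5
white 75 131 54.5
white 84 124 26.0
white 607 107 63.5
white 148 111 102.0
white 362 81 259.5
white 179 76 30.0
white 512 66 17.0
white 319 59 47.0
white 487 49 25.0
white 471 34 612.0
white 330 25 42.0
white 239 20 85.0
white 66 19 5657.5
```

View pics/w2c.png

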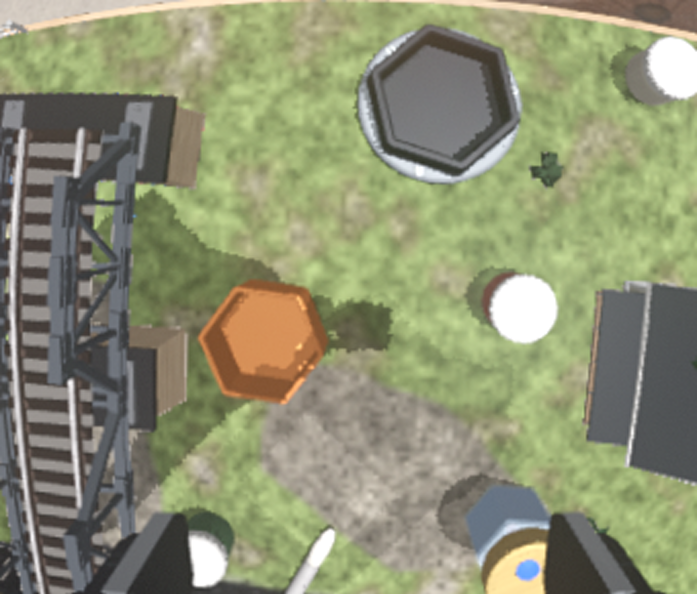

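The enlarged view shows the cup rim at crop (200–327, 281–403), the black socket at (368–520, 26–173), the red pot at (523,308) and the jar at (510,550), partly hidden by a finger. I'll fit the hexagons from masks.

```bash
python3 - <<'E'
from h import *
d=grab('wrist'); im=d['img'];h=cv2.cvtColor(im,cv2.COLOR_RGB2HSV)
for p in [(270,165),(240,165),(270,190),(350,45),(325,45),(344,78),(388,280),(397,276)]: print(p,h[p[1],p[0]],end=' ')
print('nadir',proj(d,(d['c'][0]+1e-6,d['c'][1],0)).round())
def fit(P,n=6):
    c=P.mean(0); a=[np.degrees(np.arctan2(*(p-c)[1::-1])) for p in P]
    rr=np.hypot(*(P-c).T); z=np.angle(np.exp(1j*np.radians(a)*6).mean(),deg=True)/6
    return c.round(4),'R',(rr*1000).round(1),'yaw mod60',z.round(1),np.round([(x-z+30)%60-30 for x in a],1)
def hexa(m,z,name):
    cs=max(cv2.findContours(m,cv2.RETR_EXTERNAL,cv2.CHAIN_APPROX_NONE)[0],key=cv2.contourArea)
    P=np.array([on(d,u,v,z)[:2] for u,v in cv2.convexHull(cs)[:,0]])*1000
    q=cv2.approxPolyN(P.astype(np.float32),6,ensure_convex=False)[0] if hasattr(cv2,'approxPolyN') else None
    print(name,cv2.contourArea(cs),fit(q/1000))
roi=np.zeros(h.shape[:2],np.uint8); roi[125:205,225:310]=255
mc=cv2.inRange(h,(0,130,50),(18,255,255))&roi; hexa(mc,.044,'cup')
roi[:]=0;roi[5:95,310:402]=255
mb=cv2.inRange(im,(0,0,0),(85,85,85))&roi; mb=cv2.morphologyEx(mb,cv2.MORPH_OPEN,np.ones((3,3)));hexa(mb,.032,'holder')
def pick(pts,z,name): print(name,fit(np.array([on(d,140+u/2.05,v/2.05,z)[:2] for u,v in pts])))
pick([(200,338),(234,281),(301,285),(327,338),(284,403),(218,392)],.044,'cup pick')
pick([(432,26),(502,45),(520,103),(457,173),(387,148),(368,85)],.032,'holder pick')
pick([(433,40),(488,55),(508,103),(457,160),(395,140),(378,95)],.032,'holder in')
cv2.imwrite('pics/m.png',cv2.resize(np.hstack([cv2.merge([mc]*3)[120:210,220:315],im[120:210,220:315,::-1],cv2.merge([mb]*3)[5:95,310:405],im[5:95,310:405,::-1]]),None,fx=2,fy=2,interpolation=2))
E
```

```text
(270, 165) [ 13 149 216] (240, 165) [ 12 162 126] (270, 190) [ 12 158 131] (350, 45) [165   4 120] (325, 45) [13 18 99] (344, 78) [37 38 61] (388, 280) [ 21  94 255] (397, 276) [107 135 255] nadir [319. 108.]Traceback (most recent call last):
  File "<stdin>", line 15, in <module>
  File "<stdin>", line 12, in hexa
cv2.error: OpenCV(4.12.0) /io/opencv/modules/imgproc/src/approx.cpp:987: error: (-215:Assertion failed) (curve.cols == 1 && curve.rows >= nsides) || (curve.rows == 1 && curve.cols >= nsides) in function 'approxPolyN'
```

```bash
cat >> h.py <<'E'
def fit(P):
    P=np.array(P);c=P.mean(0); a=[np.degrees(np.arctan2(*(p-c)[1::-1])) for p in P]
    rr=np.hypot(*(P-c).T); z=np.angle(np.exp(1j*np.radians(a)*6).mean(),deg=True)/6
    return c.round(4),'R',(rr*1000).round(1),'yaw mod60',z.round(1),np.round([(x-z+30)%60-30 for x in a],1)
def hexa(d,m,z,name):
    cs=max(cv2.findContours(m,cv2.RETR_EXTERNAL,cv2.CHAIN_APPROX_NONE)[0],key=cv2.contourArea)
    P=np.array([on(d,u,v,z)[:2] for u,v in cv2.convexHull(cs)[:,0]])*1000
    q=cv2.approxPolyN(P.astype(np.float32).reshape(-1,1,2),6).reshape(-1,2)
    print(name,cv2.contourArea(cs),fit(q/1000))
E
python3 - <<'E'
from h import *
d=grab('wrist'); im=d['img'];h=cv2.cvtColor(im,cv2.COLOR_RGB2HSV)
roi=np.zeros(h.shape[:2],np.uint8); roi[125:205,225:310]=255
mc=cv2.inRange(h,(5,120,50),(18,255,255))&roi; hexa(d,mc,.044,'cup')
roi[:]=0;roi[5:95,310:402]=255
mb=(cv2.inRange(h,(0,0,0),(180,60,135)))&roi; mb=cv2.morphologyEx(mb,cv2.MORPH_OPEN,np.ones((3,3)));hexa(d,mb,.032,'holder')
def pick(pts,z,name): print(name,fit([on(d,140+u/2.05,v/2.05,z)[:2] for u,v in pts]))
pick([(200,338),(234,281),(301,285),(327,338),(284,403),(218,392)],.044,'cup pick')
pick([(432,26),(502,45),(520,103),(457,173),(387,148),(368,85)],.032,'holder pick')
pick([(433,40),(488,55),(508,103),(457,160),(395,140),(378,95)],.032,'holder in')
cv2.imwrite('pics/m.png',cv2.resize(np.hstack([cv2.merge([mc]*3)[120:210,220:315],im[120:210,220:315,::-1],cv2.merge([mb]*3)[5:95,310:405],im[5:95,310:405,::-1]]),None,fx=2,fy=2,interpolation=2))
E
```

```text
cup 2649.5 (array([ 0.4804, -0.1192], dtype=float32), 'R', array([34.2, 35.5, 33. , 33.8, 34.8, 34.5], dtype=float32), 'yaw mod60', np.float32(-23.8), array([ 4.2,  0.9, -3.4,  3.7, -1.3, -4. ], dtype=float32))
holder 3737.0 (array([ 0.6224, -0.1702], dtype=float32), 'R', array([38.7, 43.5, 41. , 41. , 41.3, 40.6], dtype=float32), 'yaw mod60', np.float32(26.5), array([-1.4, -0.5, -0.4,  0.8,  1.7, -0.2], dtype=float32))
cup pick (array([ 0.482 , -0.1183]), 'R', array([30.9, 32.2, 34.5, 33.6, 34.5, 35.3]), 'yaw mod60', np.float64(-20.4), array([ 3.8, -1.4, -1.2,  8. , -4.5, -4.1]))
holder pick (array([ 0.6265, -0.1722]), 'R', array([37.7, 41.1, 38.3, 40.7, 40.4, 38.6]), 'yaw mod60', np.float64(-27.8), array([-6.3, -1.4, 11.1, -7.4, -1.6,  7.5]))
holder in (array([ 0.6249, -0.1719]), 'R', array([31.3, 33.2, 32.8, 32.8, 33.2, 32.7]), 'yaw mod60', np.float64(-26.2), array([-8. , -0.7, 10.8, -5.7, -4.5, 11.3]))
```

View pics/m.png

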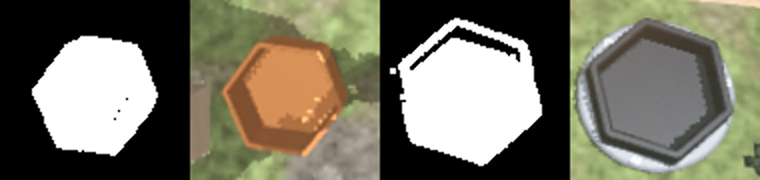

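Masks put the cup at about (0.480, −0.119) and the holder at about (0.624, −0.171), with yaws still rough. I'll turn so the closing axis runs along the bridge and look at the cup up close.

Call:
{"op": "servo_tool", "data": {"increments": [[[8.5,0.4,2.2,2,-8.2],[8.5,0.4,2.2,4,-16.4],[8.5,0.4,2.2,6,-24.6],[8.5,0.4,2.2,7.5,-32.8],[8.5,0.4,2.2,7.5,-41]]]}}

```text
t: 2.8
tool_pos: [0.4895, -0.1917, 0.1508]
tool_rot: [-2.752, -1.513, 0.001]
contact_force: [0.1, -0.2, 0.8]
opening: 0.0848
grip_force: 0.0
```

Call:
{"op": "servo_tool", "data": {"increments": [[[8.5,0,0,0,-8.2],[8.5,0,0,0,-16.4],[8.5,0,0,0,-24.6],[8.5,0,0,0,-32.8],[8.5,0,0,0,-41]]]}}

```text
t: 3.3
tool_pos: [0.4911, -0.1925, 0.1539]
tool_rot: [2.046, 2.379, 0.001]
contact_force: [0.2, 0.0, -0.0]
opening: 0.0854
grip_force: 0.0
```

Call:
{"op": "servo_tool", "data": {"increments": [[[8.5,0,0,0,0],[8.5,0,0,0,0]]]}}

```text
t: 3.5
tool_pos: [0.4907, -0.1922, 0.153]
tool_rot: [2.057, 2.371, 0.001]
contact_force: [-0.3, 0.3, -0.7]
opening: 0.0849
grip_force: 0.0
```

```bash
python3 - <<'E'
from h import *
d=grab('wrist','w3'); im=d['img'];h=cv2.cvtColor(im,cv2.COLOR_RGB2HSV)
print(d['o']['q'].round(2),d['o']['tool_pos'],d['c'],'nadir',proj(d,d['c']*[1,1,0]+[1e-6,0,0]).round())
print('toolx deg',np.degrees(np.arctan2(*(R.from_rotvec(d['o']['tool_rot']).as_matrix()[1::-1,0]))))
u,v=proj(d,(.48,-.119,.044)).astype(int);print(u,v)
roi=np.zeros(h.shape[:2],np.uint8); cv2.circle(roi,(int(u),int(v)),70,255,-1)
mc=cv2.inRange(h,(5,120,50),(18,255,255))&roi; hexa(d,mc,.044,'cup')
cv2.imwrite('pics/c3.png',cv2.resize(im[max(0,v-70):v+70,max(0,u-70):u+70],None,fx=4,fy=4,interpolation=2)[:,:,::-1])
print(u-70,v-70)
E
```

```text
[-0.51 -0.1   1.93 -0.    1.31 -0.66] [ 0.49070319 -0.1921768   0.15297706] [ 0.4807319  -0.11969404  0.27603142] nadir [319. 107.]
toolx deg 98.12340008454093
317 106
cup 4751.5 (array([ 0.478 , -0.1177], dtype=float32), 'R', array([32.4, 32.3, 32.5, 32.5, 32. , 32.3], dtype=float32), 'yaw mod60', np.float32(-22.6), array([-0.9,  0.9, -0.7,  0.4,  0.5, -0.2], dtype=float32))
247 36
```

View pics/c3.png

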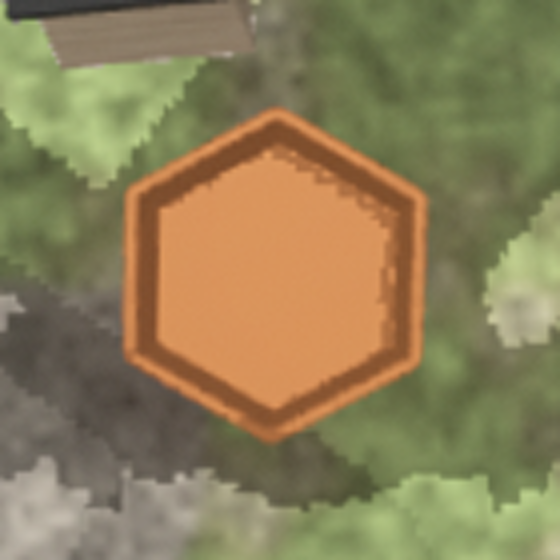

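The close-up shows the cup rim hexagon cleanly around crop (275,275), with a bridge pier at the top left. The fit gives centre (0.478, −0.118) and yaw 37.4°. I'll turn half round so the camera faces away from the bridge, then go in.

Call:
{"op": "servo_tool", "data": {"increments": [[[8.5,0,0,0,8.5],[8.5,0,0,0,17],[8.5,0,0,0,25.5],[8.5,0,0,0,34],[8.5,0,0,0,42.5]]]}}

```text
t: 4.05
tool_pos: [0.4901, -0.1917, 0.1519]
tool_rot: [2.782, 1.459, 0.001]
contact_force: [-0.4, -0.2, -0.3]
opening: 0.0849
grip_force: 0.0
```

Call:
{"op": "servo_tool", "data": {"increments": [[[8.5,0,0,0,8.5],[8.5,0,0,0,17],[8.5,0,0,0,25.5],[8.5,0,0,0,34],[8.5,0,0,0,42.5]]]}}

```text
t: 4.55
tool_pos: [0.4902, -0.1917, 0.1519]
tool_rot: [3.122, 0.351, 0.001]
contact_force: [-0.2, 0.1, -0.2]
opening: 0.0845
grip_force: 0.0
```

Call:
{"op": "servo_tool", "data": {"increments": [[[8.5,0,0,0,8.5],[8.5,0,0,0,17],[8.5,0,0,0,25.5],[8.5,0,0,0,34],[8.5,0,0,0,42.5]]]}}

```text
t: 5.05
tool_pos: [0.4902, -0.1917, 0.1519]
tool_rot: [3.037, -0.804, 0.001]
contact_force: [-0.6, -0.4, -0.5]
opening: 0.0847
grip_force: 0.0
```

Call:
{"op": "servo_tool", "data": {"increments": [[[8.5,0,0,0,8.5],[8.5,0,0,0,17],[8.5,0,0,0,25.5],[8.5,0,0,0,34],[8.5,0,0,0,42.5]]]}}

```text
t: 5.55
tool_pos: [0.4902, -0.1917, 0.1519]
tool_rot: [-2.539, 1.85, -0.001]
contact_force: [0.5, -0.5, 0.5]
opening: 0.0847
grip_force: 0.0
```

Call:
{"op": "servo_tool", "data": {"increments": [[[8.5,0,0,0,8.5],[8.5,0,0,0,10.7],[8.5,0,0,0,10.7]]]}}

```text
t: 5.85
tool_pos: [0.4901, -0.1917, 0.1519]
tool_rot: [-2.362, 2.071, -0.001]
contact_force: [0.1, 0.2, 0.5]
opening: 0.0853
grip_force: 0.0
```

```bash
cat >> h.py <<'E'
def go(P,yaw=None):
    "moves in tool cm/deg to world TCP P; yaw = world heading of tool y (mod 180)"
    o=ctrl.get_obs(); M=R.from_rotvec(o['tool_rot']).as_matrix()
    y=np.degrees(np.arctan2(M[1,1],M[0,1]))
    print('t',o['t'],'tcp',o['tool_pos'].round(4),'yhead',y.round(2),'F',o['contact_force'].round(1),'T',o['wrist_torque'].round(2),'q6',o['q'][5].round(2),'open',round(o['opening'],4),'grip',o['grip_force'],'tilt',M[2,:2].round(4))
    print('-> xyz cm',(M.T@(np.array(P)-o['tool_pos'])*100).round(2), 'turn', None if yaw is None else -((yaw-y+90)%180-90))
E
python3 -c "
from h import *
go((.478,-.1177,.041),7.4)"
```

```text
t 5.85 tcp [ 0.4901 -0.1917  0.1519] yhead -172.47 F [0.1 0.2 0.5] T [-0.01 -0.   -0.02] q6 2.5 open 0.0853 grip 0.0 tilt [ 0.0004 -0.0005]
-> xyz cm [-7.49  0.24 11.08] turn 0.1332407554666588
```

Call:
{"op": "servo_tool", "data": {"increments": [[[8.5,-4,0.1,0,0],[8.5,-7.5,0.2,0,0],[8.5,-7.5,0.2,3.5,0],[8.5,-7.5,0.2,7,0],[8.5,-7.5,0.2,9.5,0]]]}}

```text
t: 6.35
tool_pos: [0.4773, -0.1168, 0.0548]
tool_rot: [2.364, -2.068, -0.002]
contact_force: [0.0, 0.5, 0.3]
opening: 0.0851
grip_force: 0.0
```

Call:
{"op": "servo_tool", "data": {"increments": [[[8.5,0,0,1.2,0],[8.5,0,0,1.6,0],[5,0,0,1.6,0],[5,0,0,1.6,0],[5,0,0,1.6,0]]], "newtons": 40}}

```text
t: 6.85
tool_pos: [0.4796, -0.1181, 0.0425]
tool_rot: [-2.363, 2.068, -0.006]
contact_force: [-0.1, 1.0, -1.2]
opening: 0.0554
grip_force: 44.1
```

Call:
{"op": "servo_tool", "data": {"increments": [[[5,0,0,0,0],[5,0,0,0,0],[5,0,0,0,0]]]}}

```text
t: 7.15
tool_pos: [0.4795, -0.1181, 0.0423]
tool_rot: [-2.363, 2.068, -0.005]
contact_force: [-0.3, 0.1, 7.0]
opening: 0.0548
grip_force: 44.9
```

```bash
python3 -c "
from h import *
go((.478,-.1177,.12),7.4)"
```

```text
t 7.15 tcp [ 0.4795 -0.1181  0.0423] yhead -172.38 F [-0.3  0.1  7. ] T [-0.05  0.1  -0.01] q6 2.62 open 0.0548 grip 44.89817261695862 tilt [ 0.0019 -0.003 ]
-> xyz cm [-0.04  0.12 -7.77] turn 0.2181543403825117
```

The grip holds at 55 mm. I'm lifting the cup and viewing the holder from above.

Call:
{"op": "servo_tool", "data": {"increments": [[[5,0,0,-3,0],[5,0,0,-7,0],[5,0,0,-11,0],[5,0,0,-15,0],[5,0,-2,-16,0]]]}}

```text
t: 7.65
tool_pos: [0.4993, -0.1157, 0.2064]
tool_rot: [-2.361, 2.068, -0.013]
contact_force: [1.4, -0.3, -0.2]
opening: 0.0549
grip_force: 44.2
```

Call:
{"op": "servo_tool", "data": {"increments": [[[5,0,-3,0,0],[5,0,-7,0,0],[5,-0.3,-11,0,0],[5,-0.3,-11.6,0,0],[5,-0.3,-11.6,0,0]]]}}

```text
t: 8.15
tool_pos: [0.6126, -0.0961, 0.1997]
tool_rot: [2.364, -2.067, -0.002]
contact_force: [-0.3, 0.7, -0.7]
opening: 0.0546
grip_force: 44.1
```

Call:
{"op": "servo_tool", "data": {"increments": [[[5,0,0,0,0],[5,0,0,0,0]]]}}

```text
t: 8.35
tool_pos: [0.6113, -0.0966, 0.2005]
tool_rot: [2.363, -2.069, -0.001]
contact_force: [-0.1, -0.6, -0.5]
opening: 0.0549
grip_force: 44.1
```

```bash
python3 - <<'E'
from h import *
d=grab('wrist','w4'); im=d['img'];h=cv2.cvtColor(im,cv2.COLOR_RGB2HSV)
u,v=proj(d,(.624,-.171,.032)).astype(int);print(u,v,d['c'])
v0=max(0,v-75);u0=max(0,u-75)
roi=np.zeros(h.shape[:2],np.uint8); cv2.circle(roi,(int(u),int(v)),62,255,-1)
mb=cv2.inRange(h,(0,0,0),(180,60,100))&roi; mb=cv2.morphologyEx(mb,cv2.MORPH_OPEN,np.ones((3,3)));hexa(d,mb,.032,'holder')
q=lambda a:cv2.resize(a[v0:v+75,u0:u+75],None,fx=2.6,fy=2.6,interpolation=2)
cv2.imwrite('pics/c4.png',np.hstack([q(im)[:,:,::-1],cv2.merge([q(mb)]*3)])); print(u0,v0)
go((.624,-.171,.2),0)
# wood foot check
mg=cv2.inRange(h,(0,0,0),(180,60,255))&roi
# held cup
mc=cv2.inRange(h,(5,120,50),(18,255,255)); cs=max(cv2.findContours(mc,0,2)[0],key=cv2.contourArea); print(cv2.boundingRect(cs))
E
```

```text
316 106 [ 0.62189467 -0.17087902  0.32362672]
holder 3782.0 (array([ 0.6241, -0.17  ], dtype=float32), 'R', array([36.2, 35.1, 38.6, 38.5, 35.4, 36.5], dtype=float32), 'yaw mod60', np.float32(28.8), array([-0.9, -2.4, -0.2, -0.3,  2.8,  1.1], dtype=float32))
241 31
t 8.4 tcp [ 0.6114 -0.0966  0.2006] yhead -172.42 F [-0.5 -0.1 -0.2] T [0.01 0.02 0.06] q6 2.73 open 0.0547 grip 44.128843545913696 tilt [-0.      0.0002]
-> xyz cm [ 7.54 -0.27  0.06] turn 7.579134549306218
(257, 189, 126, 141)
```

View pics/c4.png

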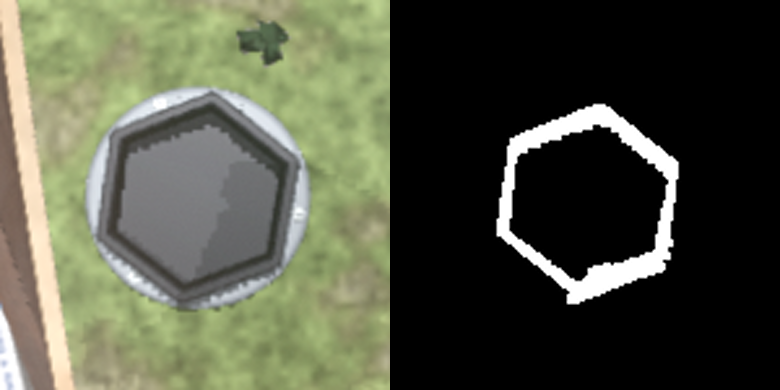

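The crop shows the socket's outer rim corners at about (211,92), (301,158), (283,265), (184,306), (98,238) and (113,135), with the foot circle centred near (198,198).

```bash
python3 - <<'E'
from h import *
d=grab('wrist'); im=d['img'];h=cv2.cvtColor(im,cv2.COLOR_RGB2HSV)
f=lambda p,z:on(d,241+p[0]/2.6,31+p[1]/2.6,z)[:2]
print(fit([f(p,.032) for p in [(211,92),(301,158),(283,265),(184,306),(98,238),(113,135)]]))
print(fit([f(p,.032) for p in [(209,108),(285,165),(272,258),(185,290),(112,233),(124,145)]]),'inner')
print('foot',f((198.5,198.5),.01))
roi=np.zeros(h.shape[:2],np.uint8); cv2.circle(roi,(317,107),62,255,-1)
for V in (110,120,130,140):
    mb=cv2.inRange(h,(0,0,0),(180,75,V))&roi; mb=cv2.morphologyEx(mb,cv2.MORPH_OPEN,np.ones((3,3)));hexa(d,mb,.032,V)
mg=cv2.inRange(h,(20,76,0),(60,255,255)); mf=roi&~mg; mf=cv2.morphologyEx(mf,cv2.MORPH_OPEN,np.ones((5,5)))
cs=max(cv2.findContours(mf,0,1)[0],key=cv2.contourArea); P=np.array([on(d,u,v,.01)[:2] for u,v in cs[:,0]],np.float32)*1000
print('foot',cv2.fitEllipse(P))
E
```

```text
(array([ 0.6237, -0.1707]), 'R', array([39. , 39.7, 38.9, 39.6, 38.8, 38.4]), 'yaw mod60', np.float64(29.9), array([ 1.1,  0.1, -0.3,  0.2, -1.1,  0.1]))
(array([ 0.6238, -0.1703]), 'R', array([33.5, 33.7, 34.1, 33.3, 33.1, 33.1]), 'yaw mod60', np.float64(29.8), array([ 1. ,  0.2, -0.4, -0.2, -1.1,  0.5])) inner
foot [ 0.62370177 -0.17057973]
110 3917.0 (array([ 0.6236, -0.1695], dtype=float32), 'R', array([37.1, 35.6, 39.9, 37.7, 37.5, 37.2], dtype=float32), 'yaw mod60', np.float32(27.6), array([-0.3, -3. , -0. ,  0.9, -0.5,  3. ], dtype=float32))
120 4122.5 (array([ 0.6239, -0.1694], dtype=float32), 'R', array([37.4, 38.5, 39.9, 38.1, 38.5, 37.5], dtype=float32), 'yaw mod60', np.float32(28.0), array([-1.8, -1.7,  0.7,  0.5,  0.8,  1.6], dtype=float32))
130 4243.0 (array([ 0.6243, -0.1692], dtype=float32), 'R', array([38.6, 38.8, 39.9, 38.8, 39.4, 38. ], dtype=float32), 'yaw mod60', np.float32(28.6), array([ 0.3, -2.5,  1.1, -0.2,  1. ,  0.3], dtype=float32))
140 4511.0 (array([ 0.6241, -0.17  ], dtype=float32), 'R', array([40.1, 39.2, 42.6, 39.1, 39.7, 40.3], dtype=float32), 'yaw mod60', np.float32(28.9), array([-1.2, -1.6,  2.5, -1.5,  1.2,  0.6], dtype=float32))
foot ((624.4599609375, -171.28250122070312), (87.34429931640625, 87.66022491455078), 111.68722534179688)
```

Call:
{"op": "servo_tool", "data": {"increments": [[[5,3.5,-0.1,0,4],[5,7.5,-0.3,0,7.8],[5,7.5,-0.3,4,7.8],[5,7.5,-0.3,8,7.8],[5,7.5,-0.3,11,7.8]]]}}

```text
t: 8.95
tool_pos: [0.6238, -0.1707, 0.0883]
tool_rot: [2.216, -2.226, -0.003]
contact_force: [-0.2, 0.0, -0.6]
opening: 0.0552
grip_force: 44.2
```

Call:
{"op": "servo_tool", "data": {"increments": [[[5,0,0,0,0],[5,0,0,0,0]]]}}

```text
t: 9.15
tool_pos: [0.625, -0.1704, 0.0908]
tool_rot: [2.217, -2.225, -0.001]
contact_force: [0.3, -0.3, 0.0]
opening: 0.055
grip_force: 44.1
```

```bash
python3 - <<'E'
from h import *
go((.624,-.1705,.075),-.3)
d=grab('wrist'); im=d['img'];h=cv2.cvtColor(im,cv2.COLOR_RGB2HSV)
mc=cv2.inRange(h,(5,120,50),(18,255,255)); cs=max(cv2.findContours(mc,0,2)[0],key=cv2.contourArea); print(cv2.boundingRect(cs))
M=R.from_rotvec(d['o']['tool_rot']).as_matrix();o=d['o']['tool_pos']
# cup bottom is 42 mm below TCP: expected px of outer (bevelled) bottom hexagon corners and rim corners in tool frame
for zz,Rr in((.0423,29.4),(-.0017,32.3)):
    print([proj(d,o+M@np.array([Rr/1000*np.cos(a),Rr/1000*np.sin(a),zz])).round(0).tolist() for a in np.radians(np.arange(0,360,60))])
print(cv2.approxPolyDP(cs,3,True)[:,0].tolist())
E
```

```text
t 9.15 tcp [ 0.625  -0.1704  0.0908] yhead 179.8 F [ 0.3 -0.3  0. ] T [0.03 0.   0.01] q6 2.76 open 0.055 grip 44.1012042760849 tilt [-0.0001  0.0004]
-> xyz cm [0.01 0.1  1.58] turn 0.09960567004000609
(257, 189, 126, 142)
[[320.0, 190.0], [365.0, 215.0], [362.0, 261.0], [320.0, 281.0], [278.0, 261.0], [276.0, 215.0]]
[[321.0, 212.0], [384.0, 246.0], [378.0, 305.0], [320.0, 331.0], [263.0, 305.0], [257.0, 246.0]]
[[317, 189], [270, 217], [257, 257], [264, 304], [320, 330], [375, 304], [382, 250], [366, 213]]
```

The held cup sits where it should in the tool. Lowering it into the socket.

Call:
{"op": "servo_tool", "data": {"increments": [[[5,0,0.1,1,0],[5,0,0.1,1.7,0],[5,0,0.1,2,0],[5,0,0.1,2.3,0],[5,0,0.1,2.6,0]]]}}

```text
t: 9.7
tool_pos: [0.6245, -0.1708, 0.0646]
tool_rot: [2.218, -2.225, 0.001]
contact_force: [-1.2, -2.0, 0.6]
opening: 0.0553
grip_force: 44.2
```

Call:
{"op": "servo_tool", "data": {"increments": [[[5,0,0,0.3,0],[5,0,0,0.6,0],[5,0,0,0.9,0],[5,0,0,1.1,0],[5,0,0,1.1,0]]]}}

```text
t: 10.2
tool_pos: [0.6242, -0.1706, 0.053]
tool_rot: [2.217, -2.225, 0.0]
contact_force: [-1.5, -3.6, -0.7]
opening: 0.0549
grip_force: 44.1
```

Call:
{"op": "servo_tool", "data": {"increments": [[[5,0,0,0.1,0],[5,0,0,0.1,0],[5,0,0,0.15,0],[5,0,0,0.15,0]]]}}

```text
t: 10.6
tool_pos: [0.6243, -0.1706, 0.0525]
tool_rot: [2.218, -2.224, 0.0]
contact_force: [-3.7, -4.3, 3.8]
opening: 0.0549
grip_force: 44.6
```

Call:
{"op": "servo_tool", "data": {"increments": [[[6.5,0,0,0,0],[7,0,0,0,0],[7,0,0,0,0],[7,0,0,-4,0],[7,0,0,-9,0]]]}}

```text
t: 11.1
tool_pos: [0.6221, -0.1689, 0.1389]
tool_rot: [2.216, -2.223, -0.012]
contact_force: [0.8, 0.2, -0.2]
opening: 0.0701
grip_force: 0.0
```

Call:
{"op": "servo_tool", "data": {"increments": [[[8.5,0,0,-5,0],[8.5,-4,0,-6,0],[8.5,-7.5,0,-6,0],[8.5,-7.5,0,-6,0],[8.5,-7.5,0,-6,0]]]}}

```text
t: 11.6
tool_pos: [0.6245, -0.0945, 0.2017]
tool_rot: [2.22, -2.223, -0.0]
contact_force: [-0.3, -0.2, -0.2]
opening: 0.0851
grip_force: 0.0
```

```bash
python3 - <<'E'
from h import *
d=grab('wrist','w5'); im=d['img'];h=cv2.cvtColor(im,cv2.COLOR_RGB2HSV)
mc=cv2.inRange(h,(5,120,50),(18,255,255));roi=np.zeros_like(mc);u,v=proj(d,(.624,-.1705,.054)).astype(int);cv2.circle(roi,(int(u),int(v)),70,255,-1)
hexa(d,mc&roi,.054,'cup')
go((.404,-.282,.2),0)
# lid and dab from scene view
for n in('scene',):
    s=grab(n,'s2');hs=cv2.cvtColor(s['img'],cv2.COLOR_RGB2HSV)
    print(hs[248,292],hs[246,293])
    for lo,hi,nm in(((15,100,100),(30,255,255),'lid'),((100,150,120),(125,255,255),'dab')):
        m=cv2.inRange(hs,lo,hi);m[:235]=0;m[285:]=0;m[:,:270]=0;m[:,315:]=0
        c=max(cv2.findContours(m,0,2)[0],key=cv2.contourArea,default=None)
        if c is not None: M=cv2.moments(c);print(nm,M['m00'],on(s,M['m10']/M['m00'],M['m01']/M['m00'],.079),cv2.boundingRect(c))
E
```

```text
cup 3568.5 (array([ 0.6244, -0.17  ], dtype=float32), 'R', array([32.6, 32.6, 33. , 32.9, 32.4, 32.9], dtype=float32), 'yaw mod60', np.float32(29.6), array([-2.1,  1.8, -0.3, -1.5,  1.9,  0.2], dtype=float32))
t 11.65 tcp [ 0.6244 -0.0952  0.2014] yhead 179.85 F [ 0.  -0.5  0.2] T [ 0.02 -0.   -0.12] q6 2.88 open 0.0852 grip 0.0 tilt [-0.0001  0.0007]
-> xyz cm [18.74 21.99  0.16] turn -0.14719057006755065
[ 23 162 224] [110 186 244]
lid 418.0 [ 0.40123132 -0.29147246  0.079     ] (279, 241, 27, 22)
dab 3.5 [ 0.41128735 -0.2767383   0.079     ] (292, 245, 5, 2)
```

The cup is down: the floor was felt at a TCP height of 0.0525, and it reads yaw 29.6° at (0.6244, −0.170). Next is the jar.

Call:
{"op": "servo_tool", "data": {"increments": [[[8.5,2,4,0,0],[8.5,4,8,0,0],[8.5,6,12,0,0],[8.5,8,16,0,0],[8.5,10,20,0,0]]]}}

```text
t: 12.2
tool_pos: [0.4224, -0.1959, 0.2015]
tool_rot: [2.217, -2.226, -0.001]
contact_force: [-0.0, -2.1, 0.7]
opening: 0.0849
grip_force: 0.0
```

Call:
{"op": "servo_tool", "data": {"increments": [[[8.5,1.3,2,0,0],[8.5,1.3,2,0,0],[8.5,1.3,2,0,0]]]}}

```text
t: 12.5
tool_pos: [0.4041, -0.2084, 0.2019]
tool_rot: [-2.215, 2.227, -0.0]
contact_force: [0.7, -1.3, 0.2]
opening: 0.0849
grip_force: 0.0
```

```bash
python3 - <<'E'
from h import *
d=grab('wrist','w6'); im=d['img'];h=cv2.cvtColor(im,cv2.COLOR_RGB2HSV)
u,v=proj(d,(.404,-.282,.079)).astype(int);print(u,v,d['c'],h[v,u])
roi=np.zeros(h.shape[:2],np.uint8);cv2.circle(roi,(int(u),int(v)),60,255,-1)
m=cv2.inRange(h,(15,80,90),(30,255,255))&roi;m=cv2.morphologyEx(m,cv2.MORPH_CLOSE,np.ones((9,9)))
c=max(cv2.findContours(m,0,1)[0],key=cv2.contourArea)
P=np.array([on(d,x,y,.079)[:2] for x,y in c[:,0]],np.float32)*1000
e=cv2.fitEllipse(P);print('lid',e,cv2.contourArea(c))
md=cv2.inRange(h,(100,120,120),(125,255,255))&roi
for c in cv2.findContours(md,0,1)[0]:
    M=cv2.moments(c)
    if M['m00']>10:
        p=on(d,M['m10']/M['m00'],M['m01']/M['m00'],.079)[:2]*1000;w=p-e[0];print('dab',M['m00'],p,'yaw',np.degrees(np.arctan2(w[1],w[0])),np.hypot(*w))
go((e[0][0]/1000,e[0][1]/1000,.1),0)
v0=max(0,v-70);cv2.imwrite('pics/c6.png',cv2.resize(im[v0:v+80,u-75:u+75],None,fx=4,fy=4,interpolation=2)[:,:,::-1]);print(u-75,v0)
E
```

```text
319 108 [ 0.40435231 -0.28328464  0.32510198] [ 29  70 255]
lid ((404.55419921875, -284.18011474609375), (49.832618713378906, 51.81147384643555), 74.80155181884766) 3176.0
dab 16.5 [ 413.33069908 -273.8903267 ] yaw 49.538043451191 13.524299899705392
t 12.55 tcp [ 0.4045 -0.208   0.202 ] yhead 179.76 F [0.8 0.2 0.2] T [ 0.03 -0.03  0.02] q6 2.51 open 0.085 grip 0.0 tilt [-0.0003 -0.0005]
-> xyz cm [ 7.62 -0.03 10.2 ] turn -0.24104107071411818
244 38
```

View pics/c6.png

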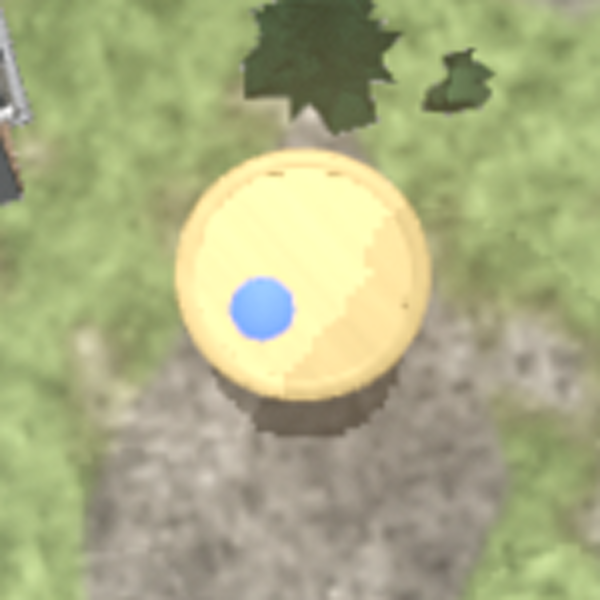

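The picture shows the brass lid spanning crop x 176–431 and y 148–400, centre about (303,274), with the blue dab at (262,309).

```bash
python3 - <<'E'
from h import *
d=grab('wrist'); h=cv2.cvtColor(d['img'],cv2.COLOR_RGB2HSV)
f=lambda x,y:on(d,244+x/4,38+y/4,.079)[:2]
c=f(303.5,274);w=f(262,309)-c;print(c,np.degrees(np.arctan2(w[1],w[0])),np.hypot(*w))
m=cv2.inRange(h,(98,60,120),(125,255,255));m[:80]=0;m[140:]=0;m[:,:285]=0;m[:,350:]=0
M=cv2.moments(m,True);p=on(d,M['m10']/M['m00'],M['m01']/M['m00'],.079)[:2]
for q in (c,np.array([.40455,-.28418])):print(M['m00'],np.degrees(np.arctan2(*(p-q)[::-1])))
go((c[0],c[1],.1),0)
E
```

```text
[ 0.40446733 -0.28345469] 40.21015542137326 0.010700562309878104
184.0 37.53555326736276
184.0 40.97572981389349
t 12.6 tcp [ 0.4048 -0.2077  0.202 ] yhead 179.82 F [ 0.8 -0.3 -0.4] T [-0.01  0.03  0.02] q6 2.51 open 0.0852 grip 0.0 tilt [-0.0004 -0.0001]
-> xyz cm [7.580e+00 1.000e-02 1.019e+01] turn -0.18301901206504567
```

Call:
{"op": "servo_tool", "data": {"increments": [[[8.5,4,0,2,0],[8.5,7.6,0,4,0],[8.5,7.6,0,8,0],[8.5,7.6,0,11,0],[8.5,7.6,0,11.8,0]]], "newtons": 70}}

```text
t: 13.1
tool_pos: [0.4026, -0.2814, 0.0796]
tool_rot: [-2.219, 2.224, 0.013]
contact_force: [0.5, 0.9, -0.3]
opening: 0.0847
grip_force: 0.0
```

Call:
{"op": "servo_tool", "data": {"increments": [[[8.5,0,0,0.4,0],[8.5,0,0,0.7,0],[4.5,0,0,0.7,0],[4.5,0,0,0.7,0],[4.5,0,0,0.7,0]]]}}

```text
t: 13.6
tool_pos: [0.4046, -0.2844, 0.0788]
tool_rot: [2.218, -2.224, 0.004]
contact_force: [-1.4, 0.2, 3.3]
opening: 0.0483
grip_force: 71.2
```

Call:
{"op": "servo_tool", "data": {"increments": [[[4.5,0,0,0,0],[4.5,0,0,0,0],[4.5,0,0,0,0]]]}}

```text
t: 13.9
tool_pos: [0.4046, -0.2844, 0.0789]
tool_rot: [2.218, -2.225, 0.004]
contact_force: [-2.1, 0.9, 4.9]
opening: 0.048
grip_force: 71.2
```

```bash
python3 -c "
from h import *
go((.4045,-.284,.2),0)"
```

```text
t 13.9 tcp [ 0.4046 -0.2844  0.0789] yhead 179.82 F [-2.1  0.9  4.9] T [0.19 0.27 0.03] q6 2.38 open 0.048 grip 71.18765125625941 tilt [ 0.0018 -0.0014]
-> xyz cm [-2.000e-02 -1.000e-02 -1.211e+01] turn -0.17678694378111004
```

Call:
{"op": "servo_tool", "data": {"increments": [[[4.5,0,0,-1,0],[4.5,0,0,-4,0],[4.5,0,0,-8,0],[4.5,0,0,-11,0],[4.5,0,0,-12,0]]]}}

```text
t: 14.4
tool_pos: [0.4053, -0.2848, 0.2014]
tool_rot: [-2.218, 2.225, -0.011]
contact_force: [-1.1, -0.1, -3.3]
opening: 0.0479
grip_force: 73.3
```

Call:
{"op": "servo_tool", "data": {"increments": [[[4.5,0,0,0,0],[4.5,0,0,0,0]]]}}

```text
t: 14.6
tool_pos: [0.4032, -0.2829, 0.1951]
tool_rot: [2.218, -2.225, -0.005]
contact_force: [0.1, 0.1, -3.6]
opening: 0.0479
grip_force: 73.3
```

```bash
python3 - <<'E'
from h import *
go((.6244,-.170,.2),0)
d=grab('wrist','w7'); h=cv2.cvtColor(d['img'],cv2.COLOR_RGB2HSV)
M=R.from_rotvec(d['o']['tool_rot']).as_matrix();o=d['o']['tool_pos'];zt=o[2]+.0001
m=cv2.inRange(h,(98,90,100),(125,255,255));u,v=proj(d,o+M@[0,0,0]).astype(int);roi=np.zeros_like(m);cv2.circle(roi,(int(u),int(v)),50,255,-1);m&=roi
c=max(cv2.findContours(m,0,1)[0],key=cv2.contourArea);q=cv2.moments(c);p=M.T@(on(d,q['m10']/q['m00'],q['m01']/q['m00'],zt)-o);print('dab px',u,v,q['m10']/q['m00'],q['m01']/q['m00'],q['m00'],'tool mm',p*1000)
print('expected dab tool', (10.7*np.array([np.cos(np.radians(a)),np.sin(np.radians(a))]) for a in(0,)))
# whole lid outline extents along tool x (rows at u)
l=cv2.inRange(h,(12,60,60),(32,255,255))&roi
c=max(cv2.findContours(l,0,1)[0],key=cv2.contourArea);print(cv2.boundingRect(c))
for t in (25.5,-25.5): print(proj(d,o+M@[t/1000,0,0]).round(1), 'bottom',proj(d,o+M@[t/1000,0,.019]).round(1))
col=h[:,int(u)];print([ (r,col[r].tolist()) for r in range(int(v)-60,int(v)+62,4)])
E
```

```text
t 14.6 tcp [ 0.4032 -0.2829  0.1951] yhead 179.82 F [ 0.1  0.1 -3.6] T [-0.03  0.03 -0.02] q6 2.38 open 0.0479 grip 73.30537218655081 tilt [-0.002   0.0021]
-> xyz cm [-11.36 -22.08  -0.52] turn -0.1845295481687117
dab px 320 276 302.1527945315641 288.29593888218733 414.5 tool mm [-6.58482119 -8.67925643 -0.10484992]
expected dab tool <generator object <genexpr> at 0x7ffa0d3fbc40>
(270, 226, 101, 100)
[320.8 225.4] bottom [320.6 210.8]
[320.5 319.1] bottom [320.4 297.7]
[(216, [20, 108, 144]), (220, [20, 111, 143]), (224, [20, 110, 142]), (228, [25, 83, 255]), (232, [21, 95, 248]), (236, [21, 99, 236]), (240, [21, 99, 234]), (244, [22, 99, 232]), (248, [21, 98, 234]), (252, [21, 99, 238]), (256, [20, 112, 150]), (260, [20, 115, 149]), (264, [20, 114, 147]), (268, [20, 114, 148]), (272, [20, 116, 147]), (276, [20, 115, 144]), (280, [20, 116, 145]), (284, [20, 115, 144]), (288, [20, 116, 145]), (292, [20, 115, 148]), (296, [20, 113, 147]), (300, [20, 115, 142]), (304, [20, 112, 144]), (308, [20, 114, 143]), (312, [20, 113, 144]), (316, [20, 111, 142]), (320, [36, 84, 122]), (324, [38, 83, 181]), (328, [38, 85, 171]), (332, [39, 84, 192]), (336, [39, 84, 195])]
```

Call:
{"op": "servo_tool", "data": {"increments": [[[4.5,-2,-3.8,-0.5,3],[4.5,-4,-7.6,-1,7.5],[4.5,-6,-11.4,-1,7.5],[4.5,-8,-15.2,-1,7.5],[4.5,-10,-19,-1,7.5]]]}}

```text
t: 15.15
tool_pos: [0.5946, -0.1827, 0.2038]
tool_rot: [2.066, -2.364, -0.007]
contact_force: [-0.3, -1.1, -2.8]
opening: 0.0483
grip_force: 73.6
```

Call:
{"op": "servo_tool", "data": {"increments": [[[4.5,-1,-2.6,0,0],[4.5,-1,-2.6,0,0],[4.5,-1,-2.6,0,0],[4.5,-1,-2.6,0,0]]]}}

```text
t: 15.55
tool_pos: [0.62, -0.1779, 0.2051]
tool_rot: [2.066, -2.365, -0.004]
contact_force: [-0.3, -0.1, -2.8]
opening: 0.0482
grip_force: 74.0
```

```bash
python3 - <<'E'
from h import *
go((.6244,-.1705,.155),172.2)
E
```

```text
t 15.55 tcp [ 0.62   -0.1779  0.2051] yhead 172.28 F [-0.3 -0.1 -2.8] T [-0.09 -0.02  0.02] q6 2.88 open 0.0482 grip 74.01271572834958 tilt [-0.0006  0.0033]
-> xyz cm [-0.79 -0.35  5.01] turn 0.08336985059892754
```

Call:
{"op": "servo_tool", "data": {"increments": [[[4.5,-0.8,-0.35,2,0],[4.5,-0.8,-0.35,4,0],[4.5,-0.8,-0.35,5,0],[4.5,-0.8,-0.35,5,0],[4.5,-0.8,-0.35,5,0]]]}}

```text
t: 16.05
tool_pos: [0.6257, -0.1709, 0.1574]
tool_rot: [-2.067, 2.366, -0.0]
contact_force: [0.5, -0.3, -3.3]
opening: 0.0485
grip_force: 73.9
```

```bash
python3 - <<'E'
from h import *
go((.6244,-.1705,.135),172.2)
d=grab('wrist','w8'); h=cv2.cvtColor(d['img'],cv2.COLOR_RGB2HSV)
M=R.from_rotvec(d['o']['tool_rot']).as_matrix();o=d['o']['tool_pos']
m=cv2.inRange(h,(98,90,100),(125,255,255));u,v=proj(d,o).astype(int);roi=np.zeros_like(m);cv2.circle(roi,(int(u),int(v)),45,255,-1);m&=roi
c=max(cv2.findContours(m,0,1)[0],key=cv2.contourArea);q=cv2.moments(c);p=on(d,q['m10']/q['m00'],q['m01']/q['m00'],o[2])-o
p=p-M@[-.0004,0,0];print('dab yaw',np.degrees(np.arctan2(p[1],p[0])),np.hypot(*p[:2]),q['m00'])
E
```

```text
t 16.05 tcp [ 0.6257 -0.1709  0.1574] yhead 172.27 F [ 0.5 -0.3 -3.3] T [-0.01 -0.03 -0.01] q6 2.9 open 0.0485 grip 73.89618636447267 tilt [ 0.0001 -0.0003]
-> xyz cm [-0.02  0.13  2.24] turn 0.07106858265851201
dab yaw 28.18765579159792 0.010801408645668316 407.5
```

Call:
{"op": "servo_tool", "data": {"increments": [[[4.5,0,0.1,1,0],[4.5,0,0.1,1.8,0],[4.5,0,0.1,2.1,0],[4.5,0,0.1,2.4,0],[4.5,0,0.1,2.7,0]]]}}

```text
t: 16.6
tool_pos: [0.625, -0.1702, 0.1297]
tool_rot: [2.068, -2.365, -0.0]
contact_force: [0.5, 0.6, -2.5]
opening: 0.0482
grip_force: 74.0
```

Call:
{"op": "servo_tool", "data": {"increments": [[[4.5,0,0,0.3,0],[4.5,0,0,0.6,0],[4.5,0,0,0.6,0]]]}}

```text
t: 16.9
tool_pos: [0.6247, -0.1701, 0.1234]
tool_rot: [2.067, -2.365, -0.001]
contact_force: [-0.1, 0.9, -3.0]
opening: 0.0476
grip_force: 74.0
```

It is inside the cup with no resistance, so I'll go on down.

Call:
{"op": "servo_tool", "data": {"increments": [[[4.5,0,0,0.5,0],[4.5,0,0,1,0],[4.5,0,0,1.5,0],[4.5,0,0,2,0],[4.5,0,0,2.4,0]]]}}

```text
t: 17.4
tool_pos: [0.6247, -0.1701, 0.0992]
tool_rot: [2.067, -2.365, -0.001]
contact_force: [-0.8, -0.4, -2.9]
opening: 0.0483
grip_force: 74.0
```

Call:
{"op": "servo_tool", "data": {"increments": [[[4.5,0,0,0.3,0],[4.5,0,0,0.5,0],[4.5,0,0,0.6,0],[4.5,0,0,0.6,0]]]}}

```text
t: 17.8
tool_pos: [0.625, -0.1702, 0.0939]
tool_rot: [2.068, -2.365, -0.0]
contact_force: [-0.1, -0.4, -3.9]
opening: 0.0482
grip_force: 74.0
```

Call:
{"op": "servo_tool", "data": {"increments": [[[4.5,0,0,0.1,0],[4.5,0,0,0.15,0],[4.5,0,0,0.2,0],[4.5,0,0,0.2,0]]]}}

```text
t: 18.2
tool_pos: [0.6253, -0.1704, 0.0931]
tool_rot: [-2.067, 2.365, -0.001]
contact_force: [-2.4, 0.6, 3.2]
opening: 0.0479
grip_force: 74.6
```

Seated: the floor was felt at 0.093 against 0.0929 expected. I'll raise the grip and twist anticlockwise.

Call:
{"op": "servo_tool", "data": {"increments": [[[4.5,0,0,0,0],[4.5,0,0,0,0],[4.5,0,0,0,-5],[4.5,0,0,0,-10],[4.5,0,0,0,-15]]], "newtons": 110}}

```text
t: 18.7
tool_pos: [0.6257, -0.1711, 0.0934]
tool_rot: [-2.361, 2.072, -0.004]
contact_force: [-2.5, -0.5, 4.8]
opening: 0.0472
grip_force: 110.1
```

Call:
{"op": "servo_tool", "data": {"increments": [[[4.5,0,0,0,-5],[4.5,0,0,0,-10],[4.5,0,0,0,-15]]]}}

```text
t: 19.0
tool_pos: [0.6261, -0.1705, 0.0937]
tool_rot: [-2.611, 1.745, -0.004]
contact_force: [-2.3, 2.3, 6.6]
opening: 0.0472
grip_force: 110.2
```

```bash
cat > dab.py <<'E'
from h import *
go((.6245,-.1703,.0929),172.2)
d=grab('wrist'); h=cv2.cvtColor(d['img'],cv2.COLOR_RGB2HSV)
M=R.from_rotvec(d['o']['tool_rot']).as_matrix();o=d['o']['tool_pos']
m=cv2.inRange(h,(98,90,100),(125,255,255));u,v=proj(d,o).astype(int);roi=np.zeros_like(m);cv2.circle(roi,(int(u),int(v)),45,255,-1);m&=roi
c=max(cv2.findContours(m,0,1)[0],key=cv2.contourArea);q=cv2.moments(c);p=on(d,q['m10']/q['m00'],q['m01']/q['m00'],o[2])-o
p=p-M@[-.0004,0,0];print('dab yaw',np.degrees(np.arctan2(p[1],p[0])),np.hypot(*p[:2]),q['m00'])
E
python3 dab.py
```

```text
t 19.0 tcp [ 0.6261 -0.1705  0.0937] yhead -157.53 F [-2.3  2.3  6.6] T [ 0.29  0.23 -0.22] q6 2.37 open 0.0472 grip 110.197844482027 tilt [ 0.0015 -0.0026]
-> xyz cm [-0.08  0.14  0.08] turn 30.26963137992584
dab yaw 57.91090676037444 0.010183471761785266 414.0
```

Call:
{"op": "servo_tool", "data": {"increments": [[[4.5,0,0,0,-5],[4.5,0,0,0,-10],[4.5,0,0,0,-15],[4.5,0,0,0,-20],[4.5,0,0,0,-25]]]}}

```text
t: 19.55
tool_pos: [0.6265, -0.1705, 0.0947]
tool_rot: [-2.927, 1.138, -0.006]
contact_force: [-3.7, 0.9, 9.1]
opening: 0.0471
grip_force: 110.5
```

```bash
python3 dab.py
```

```text
t 19.55 tcp [ 0.6265 -0.1705  0.0947] yhead -132.49 F [-3.7  0.9  9.1] T [ 0.28  0.51 -0.1 ] q6 1.93 open 0.0471 grip 110.46574368258007 tilt [ 0.0032 -0.0019]
-> xyz cm [-0.16  0.12  0.18] turn 55.305677405939264
dab yaw 84.22061488780041 0.00975664857733287 414.0
```

Call:
{"op": "servo_tool", "data": {"increments": [[[4.5,0,0,0,-5],[4.5,0,0,0,-10],[4.5,0,0,0,-15],[4.5,0,0,0,-20],[4.5,0,0,0,-20]]]}}

```text
t: 20.1
tool_pos: [0.6265, -0.1706, 0.0947]
tool_rot: [3.081, -0.616, 0.006]
contact_force: [-2.7, 0.6, 8.8]
opening: 0.047
grip_force: 110.5
```

```bash
python3 dab.py
```

```text
t 20.1 tcp [ 0.6265 -0.1706  0.0947] yhead -112.6 F [-2.7  0.6  8.8] T [0.39 0.46 0.07] q6 1.58 open 0.047 grip 110.54828949621879 tilt [ 0.0038 -0.0006]
-> xyz cm [-0.19  0.05  0.18] turn 75.19894279114794
dab yaw 105.86801616329275 0.009537683387587422 416.0
```

Call:
{"op": "servo_tool", "data": {"increments": [[[4.5,0,0,0,-5],[4.5,0,0,0,-10],[4.5,0,0,-0.1,-10],[4.5,0,0,-0.2,-10],[4.5,0,0,-0.2,-10]]]}}

```text
t: 20.65
tool_pos: [0.6259, -0.1705, 0.0948]
tool_rot: [3.122, -0.347, 0.004]
contact_force: [1.1, -0.2, 3.7]
opening: 0.0472
grip_force: 110.1
```

Call:
{"op": "servo_tool", "data": {"increments": [[[4.5,0,0,-0.1,0],[4.5,0,0,-0.2,0],[4.5,0,0,-0.2,0],[4.5,0,0,-0.2,0]]]}}

```text
t: 21.05
tool_pos: [0.6244, -0.1701, 0.0952]
tool_rot: [-3.122, 0.347, 0.002]
contact_force: [0.3, -0.0, -0.7]
opening: 0.0472
grip_force: 109.9
```

```bash
python3 dab.py
```

```text
t 21.05 tcp [ 0.6244 -0.1701  0.0952] yhead -102.68 F [ 0.3 -0.  -0.7] T [-0.02 -0.04 -0.01] q6 1.41 open 0.0472 grip 109.90412872983143 tilt [-0.0013 -0.0001]
-> xyz cm [0.01 0.02 0.23] turn 85.11512489869
dab yaw 116.78325423164151 0.009481037383534164 414.0
```

The load is now only the lid's weight. Lifting slowly.

Call:
{"op": "servo_tool", "data": {"increments": [[[4.5,0,0,-0.3,0],[4.5,0,0,-0.6,0],[4.5,0,0,-0.9,0],[4.5,0,0,-1.2,0],[4.5,0,0,-1.5,0]]]}}

```text
t: 21.6
tool_pos: [0.625, -0.1702, 0.1114]
tool_rot: [3.122, -0.347, 0.0]
contact_force: [0.6, 0.8, -0.4]
opening: 0.0469
grip_force: 109.9
```

Call:
{"op": "servo_tool", "data": {"increments": [[[4.5,0,0,-0.3,0],[4.5,0,0,-0.5,0],[4.5,0,0,-0.5,0],[4.5,0,0,-0.5,0],[4.5,0,0,-0.5,0]]]}}

```text
t: 22.1
tool_pos: [0.6248, -0.1702, 0.1157]
tool_rot: [-3.122, 0.347, 0.001]
contact_force: [-0.1, -0.6, -0.5]
opening: 0.0473
grip_force: 109.9
```

```bash
python3 dab.py; python3 - <<'E'
from h import *
d=grab('scene','s9');h=cv2.cvtColor(d['img'],cv2.COLOR_RGB2HSV)
for P in[(.624,-.17,.032),(.624,-.17,.054),(.624,-.17,.070),(.624,-.17,.087),(.624,-.17,.096),(.624,-.17,.115)]: print(P[2],proj(d,P).round(1))
u=int(proj(d,(.624,-.17,.05))[0])
for x in(u-6,u,u+6): print(x,[(r,h[r,x].tolist()) for r in range(150,226,2)])
E
```

```text
t 22.1 tcp [ 0.6248 -0.1702  0.1157] yhead -102.68 F [-0.1 -0.6 -0.5] T [-0.01 -0.02 -0.01] q6 1.41 open 0.0473 grip 109.91071294527501 tilt [-0.0004 -0.0001]
-> xyz cm [-0.02  0.02  2.28] turn 85.11745634302645
dab yaw 116.76805011968284 0.009478275801280344 414.0
0.032 [361.  213.3]
0.054 [361.4 205.5]
0.07 [361.7 199.7]
0.087 [362.  193.5]
0.096 [362.2 190.1]
0.115 [362.5 182.9]
355 [(150, [20, 14, 56]), (152, [42, 22, 58]), (154, [30, 5, 54]), (156, [35, 29, 53]), (158, [30, 31, 57]), (160, [30, 5, 55]), (162, [23, 17, 61]), (164, [15, 23, 68]), (166, [15, 23, 68]), (168, [20, 29, 157]), (170, [24, 24, 146]), (172, [20, 32, 145]), (174, [21, 30, 143]), (176, [22, 27, 140]), (178, [21, 36, 143]), (180, [22, 115, 109]), (182, [21, 118, 106]), (184, [22, 124, 107]), (186, [22, 133, 113]), (188, [20, 113, 106]), (190, [23, 124, 101]), (192, [21, 107, 107]), (194, [22, 25, 151]), (196, [82, 17, 169]), (198, [99, 30, 203]), (200, [108, 52, 191]), (202, [105, 49, 222]), (204, [104, 67, 198]), (206, [104, 74, 127]), (208, [105, 81, 114]), (210, [160, 20, 112]), (212, [12, 179, 177]), (21
[... 1083 characters left out ...]
, 57]), (162, [15, 17, 60]), (164, [15, 9, 60]), (166, [15, 16, 63]), (168, [23, 17, 60]), (170, [40, 13, 58]), (172, [20, 14, 56]), (174, [15, 18, 56]), (176, [40, 13, 58]), (178, [24, 21, 61]), (180, [40, 25, 61]), (182, [45, 19, 53]), (184, [42, 23, 55]), (186, [15, 17, 60]), (188, [15, 8, 61]), (190, [30, 13, 59]), (192, [30, 14, 56]), (194, [100, 12, 64]), (196, [94, 29, 152]), (198, [99, 42, 144]), (200, [100, 28, 188]), (202, [102, 19, 227]), (204, [106, 36, 224]), (206, [105, 62, 197]), (208, [104, 74, 135]), (210, [104, 74, 134]), (212, [4, 64, 124]), (214, [13, 167, 116]), (216, [13, 160, 118]), (218, [13, 175, 124]), (220, [13, 194, 139]), (222, [16, 49, 67]), (224, [60, 19, 54])]
```

```bash
python3 -c "
from station import ctrl
print(ctrl.finish_job())"
```

```text
the job is handed in; nothing more can be done
None
```

I handed the job in at about 22 s. The cup is in the socket, the jar stands in the cup, and the gripper holds the freed lid level about 9 mm above the open jar; the handed-in result came back with no verdict.

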